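# Shut the red air valve under the sliding cover

### The job

Shut off the bench air: with your fingertips push the yellow cover of the grey valve box by its black rib, all the way back until both valve handles lie open to view, then push the red handle round clockwise until it is fully shut against its stop, crosswise to its pipe. Leave the cover back and the blue handle open, only push (do not pinch the rib or a handle between the fingers), and leave the loose things on the bench where they are.

Things in the scene. Friction and masses are not known exactly. Their poses are not given: they have to be found in the camera images.
- air_box: Grey valve box fixed to the bench, 140 (x) x 270 (y) mm, 64 mm high, 5 mm walls. Origin: centre of its underside, on the bench top. x points to its back (away from the robot), y to its left; it stands turned. Runners carry on 120 mm behind it. Inside, side by side: a valve with a red and one with a blue handle; which is on the left varies.
- cover (a joint): Yellow sheet cover (138 x 278 mm, top face 69 mm above the bench), captive in the runners, sliding along the box's +x. Value: m slid back; 0 to 0.025 at the start = closed or barely ajar, over both valves, 0.11 = end stop, both handles uncovered. Needs about 3 N and stays where it is left.
- cover_rib (a point): Centre of the front face of the black push rib on the cover, 7 mm above the cover's top face. The rib is 70 mm long (box y), 14 mm thick (x), 18 mm high; 17 mm of cover lie in front of it. Its front and back face carry 13 mm high rubber pads (geoms cover_c2, cover_c3).
- red_handle (a joint): Red handle, rad. 0 = open: from the pivot straight to the box's front (-x), along the pipe. Turns clockwise from above, the tip going to the box's left, to the stop at 1.571 = shut: pointing to +y, across the pipe. Starts at 0 to 0.15. Push the face that is right (-y) when open, front (-x) when shut (geom red_handle_c3; oppo _c4). About 2 N at 45 mm from the pivot; stays put.
- blue_handle (a joint): The same for the blue handle (side faces: geoms blue_handle_c3, _c4). It starts open (0 to 0.15) and must stay open (below 0.35).
- red_pivot (a point): Point on the vertical pivot axis of the red handle, at its mid height, 44 mm above the bench. It lies 30 mm behind the box's centre (x) and either 45 mm left (+y) or 70 mm right (-y) of it. A screw head ends 12 mm above this point.
- red_tip (a point): Tip of the red handle at mid height, 62 mm from its pivot. The handle is a level bar 16 mm wide (8 mm at its last 1 mm), from 38 to 51 mm above the bench; the brass valve and pipe below it reach up to 31 mm. The walls keep 20 mm or more from its sweep; to the right of the open handle 52 mm or more are free.
- blue_pivot (a point): Point on the vertical pivot axis of the blue handle, at its mid height, 44 mm above the bench. It lies 30 mm behind the box's centre (x) and either 45 mm left (+y) or 70 mm right (-y) of it. A screw head ends 12 mm above this point.
- blue_tip (a point): Tip of the blue handle at mid height, 62 mm from its pivot. The handle is a level bar 16 mm wide (8 mm at its last 1 mm), from 38 to 51 mm above the bench; the brass valve and pipe below it reach up to 31 mm. The walls keep 20 mm or more from its sweep; to the right of the open handle 52 mm or more are free.
- offcut: Bystander: pale softwood offcut block 50 x 62 x 45 mm, loose on the bench; origin at its underside. Not to be moved.
- eraser: Bystander: white eraser 22 x 42 x 12 mm, loose on the bench; origin at its underside. Not to be moved.

How it is judged (in metres and radians):
On the way, in this order (a step that is already met when the one before it is completed fails the run):
1. the cover is pushed fully back while the red handle is still open (value of joint cover above 0.104 m and value of joint red_handle below 0.5 rad), for 0.2 s.
2. the red handle is pushed shut (value of joint red_handle above 1.45 rad), for 0.2 s.
At the end, for the whole second after the job is handed in: The cover is back to within 6 mm of its stop (over 0.104 m), the red handle is shut to within 0.12 rad of its stop (over 1.45 rad), the blue handle is still open (under 0.35 rad), and each loose thing is within 30 mm of where it stood (value of joint cover above 0.104 m and value of joint red_handle above 1.45 rad and value of joint blue_handle below 0.35 rad and distance of each of offcut, eraser from where it was at the start of the episode below 0.03 m); the robot touches nothing.
It fails at once if the blue handle is turned past 0.35 rad (value of joint blue_handle above 0.35 rad).
It fails at once if the rib or a handle is pinched: both its faces pressed by the fingers at once with over 1.5 N ((contact force between the fingers and cover_c2 above 1.5 N and contact force between the fingers and cover_c3 above 1.5 N) or (contact force between the fingers and red_handle_c3 above 1.5 N and contact force between the fingers and red_handle_c4 above 1.5 N) or (contact force between the fingers and blue_handle_c3 above 1.5 N and contact force between the fingers and blue_handle_c4 above 1.5 N)).
It fails at once if a loose thing is lifted, carried or pushed over 30 mm from where it stood (distance of any of offcut, eraser from where it was at the start of the episode above 0.03 m).
It also fails if it takes over 42 s, if anything falls off the work surface, if the arm or the gripper's body presses on something with over 40 N, if the wrist force passes 120 N, or if a joint passes its speed limit or range.

### The arm

A 6-joint arm with a two-finger parallel gripper is mounted at the origin on a cart in front of the work surface, level with it; the furniture and walls round the work are solid. World frame = base frame: x ahead of the robot, y to its left, z up, the work surface at z = 0. Lengths are in mm, angles in rad, forces in N, time in s.
With the tool pointing down it reaches from about 275 to 1000 mm from the base axis. Payload 8.4 kg.
Tool frame: the origin (TCP) lies between the finger pads; the fingertips stand 17 mm ahead of it and the grasp point (between the pads) lies 2 mm behind it (r.tcp_to_tips is the distance from the TCP to the fingertips, in mm); z points along the fingers, y is the line along which they close (so a half turn about z gives the same grasp; the last joint's range is limited). The gripper opens to 85 mm and grips with 20 to 120 N. Pads are 22 mm wide; open, the fingers measure 114 mm over their backs; the gripper's body (76 mm by 85 mm) begins 54 mm behind the grasp point. The pads swing forward as they close: fully open they stand 13 mm farther back than shut.
Start: joints at [1.161, 0.353, 1.633, -0, 1.155, -0.002], TCP at [247.868, 573.75, 248.281] pointing down, gripper open.
Joint ranges: [-2.63, 2.63], [-0.92, 2.1], [0.06, 2.66], [-1.3, 4.44], [0, 2.69], [-3.02, 3.02]. Speed limits (rad/s): [2.22, 2.22, 2.79, 3.14, 3.14, 3.14].

### API

Orientations are given as [roll, pitch, yaw] about the fixed x, y, z axes, in that order (R = Rz(yaw) Ry(pitch) Rx(roll)).
In Python, from rig import r gives the robot as it stands. The module is installed in compiled form; this text tells all that it offers.
- The arm moves only by the tool apply_moves, never from a script. Its argument "series" is text: rows parted by semicolons, each of 7 numbers parted by spaces: the shift along the tool's x, y, z in cm, then the turn, a rotation vector about the tool's x, y, z in rad, then the gripper's target within -1 to 1 (shut at 1, half-way at 0, fully open at -1). In form: tx ty tz rx ry rz fingers; .... A call has exactly 10 rows; each row shifts and turns the commanded pose from where the row before left it, along the tool's axes as they then stand; what a row does not reach is not made up. A row lasts 1/12 s, in which the tool goes at most 41.7 mm and 7.16 degrees, less where a joint would pass 70% of its speed; a pose out of reach is approached as far as the arm can. A call with a gripper value outside its range is refused whole. The fingers move at their own pace and stop on an object; "squeeze" is the grip in N (left out, the last holds). Time passes only in rows, so rows that do not move let the fingers close, or fill a call up. It gives the time, the measured TCP pose, the force and the opening at its end, in the units of the state.
- r.sense(): the state, without advancing time (a new reading comes with each control period).
- r.grab_frame(name): name is "scene" or "top" or "wrist"; returns the picture (420x560x3 uint8, blue, green, red); there is no depth.
- r.camera_info(name): a dict with "K" (3x3 intrinsics, pixels), "distortion" ([k1, k2, p1, p2, k3] as OpenCV has them; the pictures are not rectified), "extrinsics" (4x4, takes a point from camera to world coordinates). Camera axes: x right, y down, z forward; pixel columns grow to the right and rows downward; lengths in mm; the calibration is good to about 2 mm. A picture is of the moment at which its call begins: read the wrist's pose just before it. camera_info takes no time and is no camera call; for the wrist camera it gives the pose at the moment of the call.
- r.sign_off(): hands the job in, once; it reports no verdict.
The state is a dict: "clock": time; "qpos": joint angles; "qvel": joint speeds; "joint_efforts": joint torques, N m; "eef_pos": TCP position; "tcp_rot": TCP orientation; "contact_force": force on the tool from outside, world axes, zero at the start; "wrist_torque": the same for the moment, N m; "opening": opening from 0.0 (shut) to 1.0 (fully open).
Only numpy, scipy, OpenCV 4.12 (cv2) and the standard library are available. Lean on these libraries where they do the work, as an engineer would, in place of code of your own. Each camera call takes 0.05 s, during which the arm holds its last target. There are 200 camera calls.

## Working session

There is one attempt and no reset: what is moved stays moved. The work goes in short steps, Python scripts to look and compute and a tool call to move; the robot and the scene stay as the last step left them, time stands still between calls to the robot, and variables do not carry over. Pictures are saved under pics/ and viewed, on a budget of 10 in all, crops included, one or two more only if the job needs it, and the job is handed in when it is done.

Besides the shell and the picture viewer there is one more tool, called after "Call:" by a JSON object that holds its "name" and its "arguments". apply_moves: Moves the arm, as the interface text tells. Its arguments: {"type":"object","properties":{"series":{"type":"string"},"squeeze":{"type":"number"}},"required":["series"]}

```bash
mkdir -p pics; python3 - <<'E'
from rig import r
import cv2
s=r.sense();print(s['clock'],s['eef_pos'],s['tcp_rot'],s['contact_force'],s['opening'],r.tcp_to_tips)
for n in("scene","top"):
    cv2.imwrite(f"pics/{n}0.png",r.grab_frame(n)); 
    c=r.camera_info(n);print(n,c['K'],c['distortion'],c['extrinsics'])
E
```

```text
0.0 [247.66716604 573.3315291  247.54131947] [-3.14018765e+00 -2.12819525e-05  2.73383551e+00] [ 0.20033382  1.17421783 -0.03458893] 1.0016358447401275 17.0
scene [[470.4857329    0.         292.89272989]
 [  0.         470.4857329  209.68224695]
 [  0.           0.           1.        ]] [-0.02502979  0.          0.          0.          0.        ] [[ 5.41538964e-01 -4.21753997e-01  7.27227005e-01 -1.79355533e+02]
 [-8.40392322e-01 -2.49133184e-01  4.81324633e-01 -8.04266436e+02]
 [-2.18242085e-02 -8.71812034e-01 -4.89354147e-01  5.97135351e+02]
 [ 0.00000000e+00  0.00000000e+00  0.00000000e+00  1.00000000e+00]]
top [[421.91233613   0.         281.34954525]
 [  0.         421.91233613 208.19682175]
 [  0.           0.           1.        ]] [-0.10999081  0.          0.          0.          0.        ] [[ 3.12765412e-02 -9.67517338e-01  2.50862470e-01  3.71304443e+02]
 [-9.99497434e-01 -2.89785352e-02  1.28500188e-02 -3.02957743e+02]
 [-5.16298911e-03 -2.51138300e-01 -9.67937445e-01  8.90363365e+02]
 [ 0.00000000e+00  0.00000000e+00  0.00000000e+00  1.00000000e+00]]
```

View pics/top0.png

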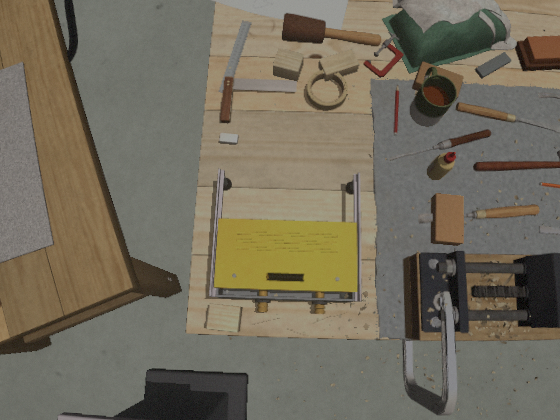

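View pics/scene0.png

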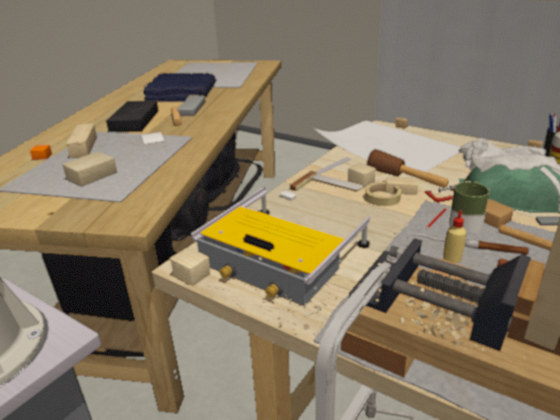

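```bash
python3 - <<'E'
import cv2
i=cv2.imread("pics/top0.png")[195:340,190:380]
cv2.imwrite("pics/crop0.png",cv2.resize(i,None,fx=4,fy=4,interpolation=cv2.INTER_CUBIC))
E
```

```text
(no output)
```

View pics/crop0.png

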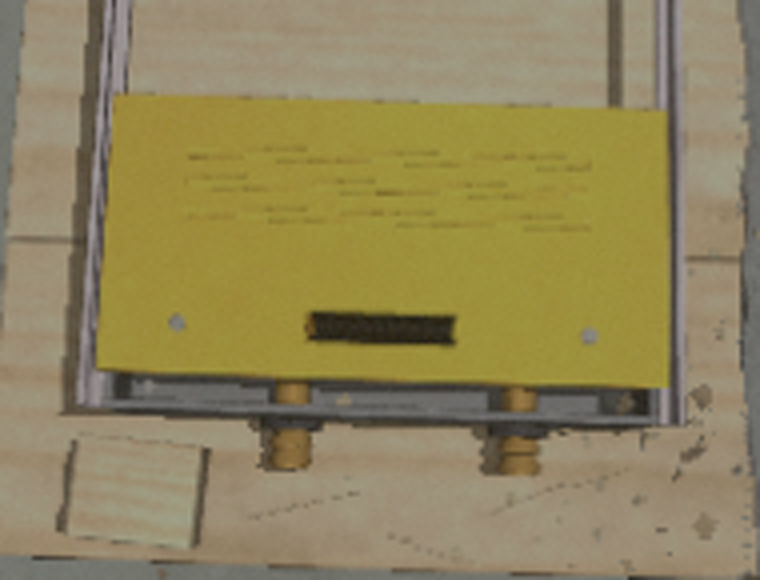

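The crop shows the yellow cover with corners at (114,94), (667,110), (98,370) and (670,387). The black rib runs from (306,327) to (455,330), with its front edge near row 343. The box front wall is near row 410, the offcut is front-left, and the pipes exit at columns 290 and 518.

```bash
cat > h.py <<'E'
from rig import r
import cv2, numpy as np
def px2w(n,pts,z,ci=None):
    c=ci or r.camera_info(n); E=np.array(c['extrinsics'])
    u=cv2.undistortPoints(np.array(pts,float).reshape(-1,1,2),np.array(c['K']),np.array(c['distortion'])).reshape(-1,2)
    d=np.c_[u,np.ones(len(u))]@E[:3,:3].T; t=E[:3,3]
    return t+d*((z-t[2])/d[:,2])[:,None]
def w2px(n,P,ci=None):
    c=ci or r.camera_info(n); W=np.linalg.inv(np.array(c['extrinsics']))
    return cv2.projectPoints(np.array(P,float).reshape(-1,1,3),cv2.Rodrigues(W[:3,:3])[0],W[:3,3],np.array(c['K']),np.array(c['distortion']))[0].reshape(-1,2)
E
python3 - <<'E'
from h import *
f=lambda p:(np.array(p,float)+.5)/4+[189.5,194.5]
c=px2w("top",f([(114,94),(667,110),(98,370),(670,387)]),69)
print(c.round(1))
TL,TR,BL,BR=c
print([np.linalg.norm(a-b).round(1) for a,b in((TL,TR),(BL,BR),(TL,BL),(TR,BR))])
y=((TL-TR)+(BL-BR))[:2]; yaw=np.arctan2(y[1],y[0])-np.pi/2; print("yaw",yaw)
X=np.array([np.cos(yaw),np.sin(yaw)]);Y=np.array([-X[1],X[0]])
cc=c.mean(0)[:2]; print("cover centre",cc)
rib=px2w("top",f([(306,313),(455,316),(306,340),(455,345)]),87);print("rib top",rib.round(1), (rib[:,:2]-cc)@np.c_[X,Y])
# box front wall top outer edge z=64
fr=px2w("top",f([(80,409),(680,425)]),64); print("front",fr,(fr[:,:2]-cc)@np.c_[X,Y])
o=px2w("top",f([(78,438),(208,450),(195,547),(68,535)]),45);print("offcut",o.round(1),(o[:,:2]-cc)@np.c_[X,Y])
for n in("top",):print(px2w(n,[(229,139)],12))
E
```

```text
[[ 559.8 -165.9   69. ]
 [ 559.9 -442.9   69. ]
 [ 422.8 -167.2   69. ]
 [ 423.1 -443.1   69. ]]
[np.float64(277.0), np.float64(276.0), np.float64(137.0), np.float64(136.8)]
yaw 0.0006895389095706861
cover centre [ 491.41520078 -304.77966198]
rib top [[ 451.9 -267.4   87. ]
 [ 452.7 -338.    87. ]
 [ 439.2 -267.9   87. ]
 [ 439.  -338.3   87. ]] [[-39.45397576  37.42184362]
 [-38.76898829 -33.23616183]
 [-52.19452264  36.93261846]
 [-52.44426586 -33.50093328]]
front [[ 404.08467107 -158.76978987   64.        ]
 [ 405.34431829 -448.73156917   64.        ]] [[ -87.22982946  146.0700552 ]
 [ -86.17012246 -143.89252376]]
offcut [[ 390.7 -155.4   45. ]
 [ 387.3 -220.    45. ]
 [ 340.5 -215.9   45. ]
 [ 343.8 -153.5   45. ]] [[-100.6484199   149.4573113 ]
 [-104.07160787   84.87582045]
 [-150.80730171   88.94333223]
 [-147.56049121  151.39069796]]
[[ 756.82762299 -168.03656909   12.        ]]
```

Box yaw is about 0 and the cover measures 277 x 137 mm against the stated 278 x 138. The rib front is at x≈440, y≈-303, and the cover is about 16 mm ajar. First I rotate the tool to yaw π/2, so tool x is world +y and tool y is world +x, and close the fingers.

Call:
{"name": "apply_moves", "arguments": {"series": "0 0 0 0 0 0.116 1;0 0 0 0 0 0.116 1;0 0 0 0 0 0.116 1;0 0 0 0 0 0.116 1;0 0 0 0 0 0.116 1;0 0 0 0 0 0.116 1;0 0 0 0 0 0.116 1;0 0 0 0 0 0.116 1;0 0 0 0 0 0.116 1;0 0 0 0 0 0.119 1", "squeeze": 30}}

```text
clock: 0.93
eef_pos: [247.8, 573.5, 247.9]
tcp_rot: [-3.141, 0.001, 1.565]
contact_force: [-0.1, 0.7, -0.1]
opening: 0.002
```

Call:
{"name": "apply_moves", "arguments": {"series": "-3.5 0.6 0 0 0 0 1;-3.5 0.6 0 0 0 0 1;-3.5 0.6 0 0 0 0 1;-3.5 0.6 0 0 0 0 1;-3.5 0.6 0 0 0 0 1;-3.5 0.6 0 0 0 0 1;-3.5 0.6 0 0 0 0 1;-3.5 0.6 0 0 0 0 1;-3.5 0.6 0 0 0 0 1;-3.5 0.6 0 0 0 0 1"}}

```text
clock: 1.77
eef_pos: [307.5, 222.1, 248.1]
tcp_rot: [-3.142, 0.0, 1.571]
contact_force: [0.5, 0.1, -1.7]
opening: 0.001
```

Call:
{"name": "apply_moves", "arguments": {"series": "-3.5 0.6 0 0 0 0 1;-3.5 0.6 0 0 0 0 1;-3.5 0.6 0 0 0 0 1;-3.5 0.6 0 0 0 0 1;-3.5 0.6 0 0 0 0 1;-3.5 0.6 0 0 0 0 1;-3.5 0.6 0 0 0 0 1;-3.5 0.6 0 0 0 0 1;-3.5 0.6 0 0 0 0 1;-3.5 0.6 0 0 0 0 1"}}

```text
clock: 2.6
eef_pos: [367.5, -128.1, 248.3]
tcp_rot: [3.141, -0.0, 1.57]
contact_force: [1.6, 0.2, 0.1]
opening: -0.001
```

Call:
{"name": "apply_moves", "arguments": {"series": "-3.5 0.65 0 0 0 0 1;-3.5 0.65 0 0 0 0 1;-3.5 0.65 0 0 0 0 1;-3.5 0.65 0 0 0 0 1;-3.5 0.65 0 0 0 0 1;0 0 2.8 0 0 0 1;0 0 2.8 0 0 0 1;0 0 2.8 0 0 0 1;0 0 2.8 0 0 0 1;0 0 2.3 0 0 0 1"}}

```text
clock: 3.43
eef_pos: [399.6, -300.8, 111.3]
tcp_rot: [-3.14, -0.001, 1.57]
contact_force: [0.2, 0.5, 0.3]
opening: -0.002
```

```bash
python3 - <<'E'
from h import *
s=r.sense();print(s['clock'],s['eef_pos'],s['contact_force'])
a=r.grab_frame("scene")
P=[[400,-303,s['eef_pos'][2]-17],[440,-268,69],[440,-338,69],[440,-303,76]]
print(w2px("scene",P).round(1))
cv2.imwrite("pics/s1.png",cv2.resize(a[170:320,170:370],None,fx=4,fy=4,interpolation=cv2.INTER_CUBIC))
E
```

```text
3.4333 [ 399.5570021  -300.81010459  111.26829757] [0.19035187 0.48604919 0.32529098]
[[242.9 245.5]
 [242.4 241.6]
 [270.3 251.5]
 [255.9 243.6]]
```

View pics/s1.png

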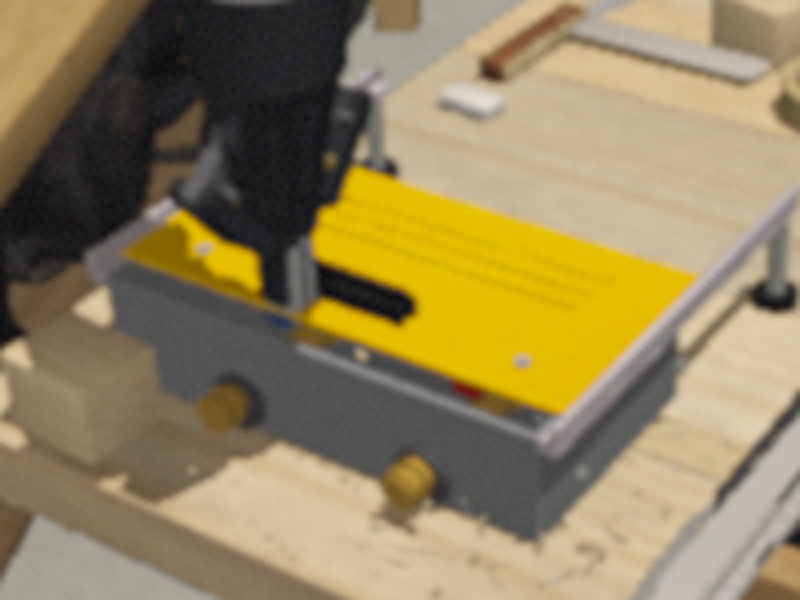

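The fingertips are at crop (290,305), within 1 px of the prediction. The red handle is the right-hand one (speck at (465,388)) and the blue is the left (280,322). I lower the tips onto the rib's height and push.

Call:
{"name": "apply_moves", "arguments": {"series": "0 0 1.0 0 0 0 1;0 0 0.9 0 0 0 1;0 1 0 0 0 0 1;0 1 0 0 0 0 1;0 0.8 0 0 0 0 1;0 0.8 0 0 0 0 1;0 1 0 0 0 0 1;0 1 0 0 0 0 1;0 1 0 0 0 0 1;0 1 0 0 0 0 1"}}

```text
clock: 4.32
eef_pos: [477.6, -301.4, 94.7]
tcp_rot: [3.141, 0.0, 1.571]
contact_force: [-1.6, -0.9, 4.6]
opening: -0.002
```

Call:
{"name": "apply_moves", "arguments": {"series": "0 0.8 0 0 0 0 1;0 0.8 0 0 0 0 1;0 0.8 0 0 0 0 1;0 0.6 0 0 0 0 1;0 0.4 0 0 0 0 1;0 0.2 0 0 0 0 1;0 0 0 0 0 0 1;0 0 0 0 0 0 1;0 0 0 0 0 0 1;0 0 0 0 0 0 1"}}

```text
clock: 5.15
eef_pos: [512.1, -301.2, 94.1]
tcp_rot: [-3.141, -0.0, 1.571]
contact_force: [-0.8, 0.5, 0.4]
opening: 0.0
```

```bash
python3 - <<'E'
from h import *
s=r.sense();print(s['clock'],s['eef_pos'],s['contact_force'])
a=r.grab_frame("scene")
cv2.imwrite("pics/s2.png",cv2.resize(a[150:300,190:390],None,fx=4,fy=4,interpolation=cv2.INTER_CUBIC))
E
```

```text
5.15 [ 512.09370617 -301.16273152   94.12916689] [-0.7800899   0.46216758  0.40930524]
```

View pics/s2.png

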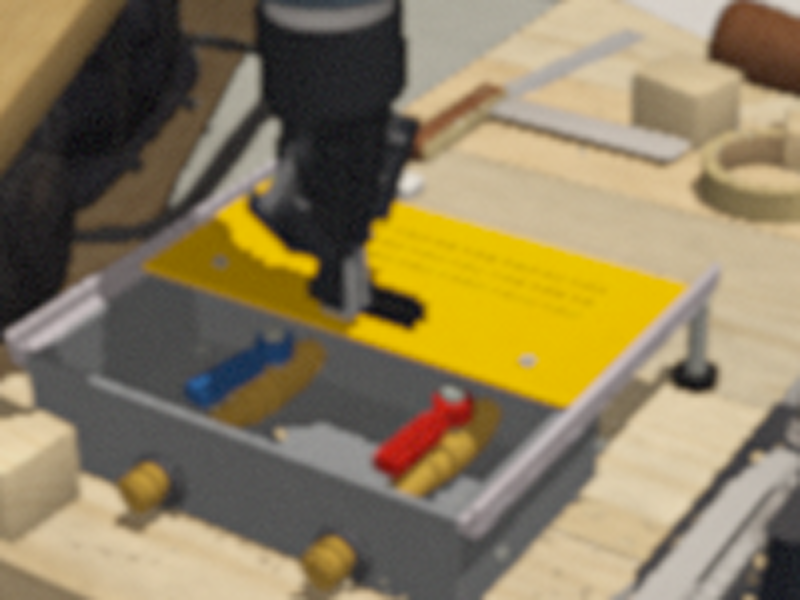

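The cover slides, and both handles show: red on the right, pivot at crop (455,398), and blue on the left. I nudge in small steps to the stop.

Call:
{"name": "apply_moves", "arguments": {"series": "0 0.2 0 0 0 0 1;0 0.2 0 0 0 0 1;0 0.2 0 0 0 0 1;0 0.1 0 0 0 0 1;0 0 0 0 0 0 1;0 0 0 0 0 0 1;0 0 0 0 0 0 1;0 0 0 0 0 0 1;0 0 0 0 0 0 1;0 0 0 0 0 0 1"}}

```text
clock: 6.03
eef_pos: [519.5, -301.3, 94.4]
tcp_rot: [3.141, 0.0, 1.571]
contact_force: [-0.9, 0.7, -0.4]
opening: -0.002
```

Call:
{"name": "apply_moves", "arguments": {"series": "0 0.15 0 0 0 0 1;0 0.15 0 0 0 0 1;0 0 0 0 0 0 1;0 0 0 0 0 0 1;0 0 0 0 0 0 1;0 0 0 0 0 0 1;0 0 0 0 0 0 1;0 0 0 0 0 0 1;0 0 0 0 0 0 1;0 0 0 0 0 0 1"}}

```text
clock: 6.87
eef_pos: [522.5, -301.3, 94.3]
tcp_rot: [3.141, 0.0, 1.571]
contact_force: [1.0, 0.6, 0.7]
opening: -0.001
```

Call:
{"name": "apply_moves", "arguments": {"series": "0 0.15 0 0 0 0 1;0 0.15 0 0 0 0 1;0 0 0 0 0 0 1;0 0 0 0 0 0 1;0 0 0 0 0 0 1;0 0 0 0 0 0 1;0 0 0 0 0 0 1;0 0 0 0 0 0 1;0 0 0 0 0 0 1;0 0 0 0 0 0 1"}}

```text
clock: 7.7
eef_pos: [523.9, -301.2, 94.2]
tcp_rot: [-3.139, -0.001, 1.571]
contact_force: [-7.8, -1.2, 5.1]
opening: -0.001
```

```bash
python3 - <<'E'
from h import *
s=r.sense();print(s['clock'],s['eef_pos'],s['contact_force'])
a=r.grab_frame("top")
cv2.imwrite("pics/t3.png",cv2.resize(a[160:305,190:380],None,fx=4,fy=4,interpolation=cv2.INTER_CUBIC))
E
```

```text
7.7 [ 523.85154885 -301.20756645   94.16332354] [-7.80845961 -1.19231919  5.09269835]
```

View pics/t3.png

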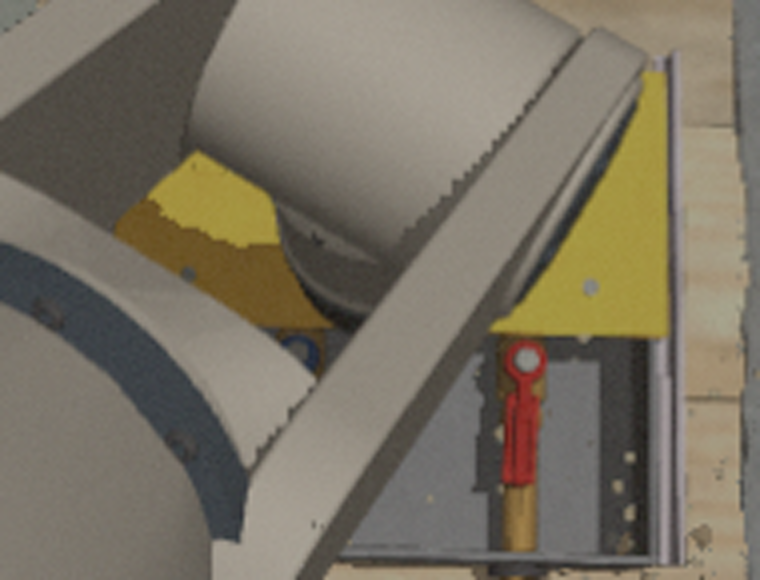

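The stop is reached: the force rose to -7.8 N and advance stalled. The red screw head is at crop (526,359) and the handle tip at (517,487). The cover's front edge is at row 337.

```bash
python3 - <<'E'
from h import *
f=lambda p:(np.array(p,float)+.5)/4+[189.5,159.5]
p=px2w("top",f([(526,359)]),56)[0];t=px2w("top",f([(517,487)]),51)[0];c=px2w("top",f([(580,337),(668,337)]),69)
print(p,t,np.linalg.norm((p-t)[:2]),np.arctan2(t[1]-p[1],p[0]-t[0]),c)
print(px2w("top",f([(350,550),(655,561)]),64))
E
```

```text
[ 505.07000133 -373.87783462   56.        ] [ 441.90701999 -370.52061515   51.        ] 63.25213936043702 0.05310172581138925 [[ 514.68363908 -399.32403987   69.        ]
 [ 515.88228264 -442.90339392   69.        ]]
[[ 408.2138508  -289.38632189   64.        ]
 [ 406.98008165 -436.61157914   64.        ]]
```

Pivot ≈ (505,-374.5) and handle angle ≈ 0.05, which fits the model. I back off the rib, go up, and move across to the right of the red handle.

Call:
{"name": "apply_moves", "arguments": {"series": "0 -1 0 0 0 0 1;0 0 -1.8 0 0 0 1;0 0 -1.8 0 0 0 1;-2.7 -1.35 0 0 0 0 1;-2.7 -1.35 0 0 0 0 1;-2.7 -1.35 0 0 0 0 1;-2.7 -1.35 0 0 0 0 1;0 0 0 0 0 0 1;0 0 0 0 0 0 1;0 0 0 0 0 0 1"}}

```text
clock: 8.58
eef_pos: [461.3, -408.9, 130.2]
tcp_rot: [3.141, -0.0, 1.57]
contact_force: [-0.4, -0.6, -0.4]
opening: -0.002
```

Call:
{"name": "apply_moves", "arguments": {"series": "0 0 1.2 0 0 0 1;0 0 1.2 0 0 0 1;0 0 1.2 0 0 0 1;0 0 1.2 0 0 0 1;0 0 1.2 0 0 0 1;0 0 1.2 0 0 0 1;0 0 0 0 0 0 1;0 0 0 0 0 0 1;0 0 0 0 0 0 1;0 0 0 0 0 0 1"}}

```text
clock: 9.42
eef_pos: [461.8, -409.7, 58.9]
tcp_rot: [3.141, 0.001, 1.571]
contact_force: [0.5, 0.2, -0.5]
opening: 0.002
```

```bash
python3 - <<'E'
from h import *
a=r.grab_frame("scene")
cv2.imwrite("pics/s4.png",cv2.resize(a[170:320,190:390],None,fx=4,fy=4,interpolation=cv2.INTER_CUBIC))
E
```

```text
(no output)
```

View pics/s4.png

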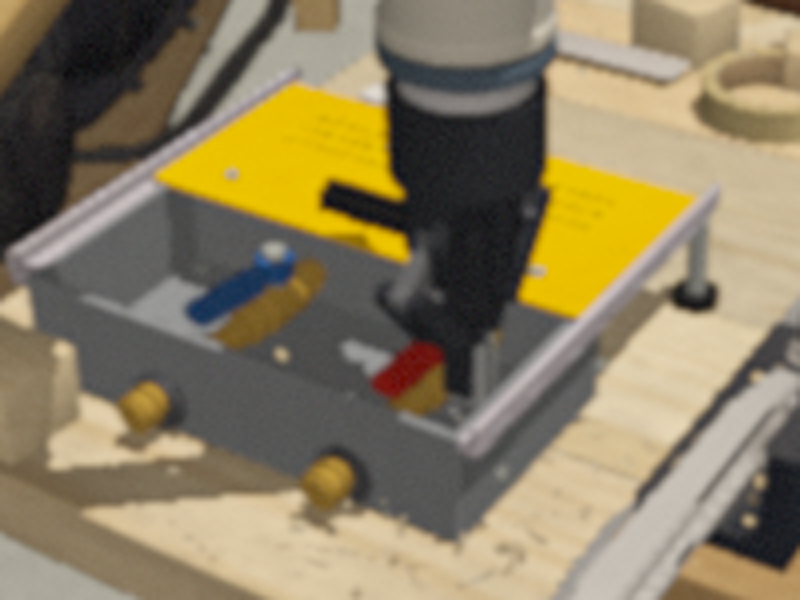

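The fingers are inside the box at crop (480,370), to the right of the red handle and clear of walls and pipe. I lower 2 mm, make contact, and begin the arc.

Call:
{"name": "apply_moves", "arguments": {"series": "0 0 0.2 0 0 0 1;0.6 0 0 0 0 0 1;0.6 0 0 0 0 0 1;0.5 0 0 0 0 0 1;0.37 -0.14 0 0 0 0.08 1;0.37 -0.14 0 0 0 0.08 1;0.37 -0.14 0 0 0 0.08 1;0.37 -0.14 0 0 0 0.08 1;0 0 0 0 0 0 1;0 0 0 0 0 0 1"}}

```text
clock: 10.3
eef_pos: [457.6, -376.4, 56.4]
tcp_rot: [-3.141, -0.0, 1.254]
contact_force: [-0.3, -0.0, -0.3]
opening: 0.002
```

```bash
cat > arc.py <<'E'
from h import *
s=r.sense();p=np.array(s['eef_pos']);y=s['tcp_rot'][2];th=np.pi/2-y
d=p[:2]-[505,-374.5]
n=np.array([np.sin(th),np.cos(th)]);u=np.array([-np.cos(th),np.sin(th)])
print("tool th",th,"along",d@u,"normal",d@n,"(want 45,-19)",p,s['contact_force'])
E
python3 arc.py
```

```text
tool th 0.31706599576189287 along 44.42183931637777 normal -16.621039630291893 (want 45,-19) [ 457.61028943 -376.44270407   56.41319106] [-0.30065969 -0.01095922 -0.27000848]
```

Call:
{"name": "apply_moves", "arguments": {"series": "0.37 -0.14 0 0 0 0.08 1;0.37 -0.14 0 0 0 0.08 1;0.37 -0.14 0 0 0 0.08 1;0.37 -0.14 0 0 0 0.08 1;0.37 -0.14 0 0 0 0.08 1;0.37 -0.14 0 0 0 0.08 1;0.37 -0.14 0 0 0 0.08 1;0.37 -0.14 0 0 0 0.08 1;0.37 -0.14 0 0 0 0.08 1;0 0 0 0 0 0 1"}}

```text
clock: 11.13
eef_pos: [467.4, -343.2, 56.4]
tcp_rot: [3.142, 0.0, 0.53]
contact_force: [0.3, 0.2, -0.3]
opening: -0.0
```

```bash
python3 arc.py
```

```text
tool th 1.0406799760123775 along 46.050017293800295 normal -16.587094903962242 (want 45,-19) [ 467.40507114 -343.15742298   56.37302773] [ 0.27103256  0.17208154 -0.33164309]
```

Call:
{"name": "apply_moves", "arguments": {"series": "0.37 -0.13 0 0 0 0.08 1;0.37 -0.13 0 0 0 0.08 1;0.37 -0.13 0 0 0 0.08 1;0.37 -0.13 0 0 0 0.08 1;0.37 -0.13 0 0 0 0.08 1;0.18 -0.07 0 0 0 0.04 1;0 0 0 0 0 0 1;0 0 0 0 0 0 1;0 0 0 0 0 0 1;0 0 0 0 0 0 1"}}

```text
clock: 11.97
eef_pos: [483.5, -329.9, 56.2]
tcp_rot: [-3.141, 0.0, 0.093]
contact_force: [-0.6, 0.2, -0.2]
opening: -0.001
```

```bash
python3 arc.py; python3 - <<'E'
from h import *
a=r.grab_frame("scene")
cv2.imwrite("pics/s5.png",cv2.resize(a[170:320,190:390],None,fx=4,fy=4,interpolation=cv2.INTER_CUBIC))
E
```

```text
tool th 1.4778665159958975 along 46.442156631927475 normal -17.229562671917524 (want 45,-19) [ 483.53512904 -329.85707159   56.24544199] [-0.62142903  0.18751469 -0.15397378]
```

View pics/s5.png

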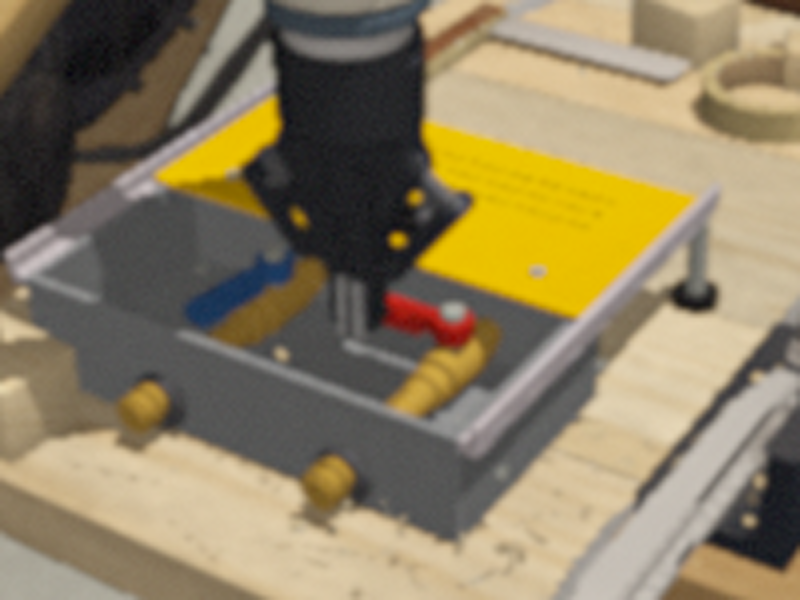

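The red handle lies across its pipe, with its hub at crop (455,325) and the bar reaching left behind the fingers at (355,310). Blue is still open. I finish with small steps to the stop.

Call:
{"name": "apply_moves", "arguments": {"series": "0.18 -0.05 0 0 0 0.04 1;0.18 -0.05 0 0 0 0.04 1;0 0 0 0 0 0 1;0.1 0 0 0 0 0.01 1;0 0 0 0 0 0 1;0.1 0 0 0 0 0 1;0 0 0 0 0 0 1;0 0 0 0 0 0 1;0 0 0 0 0 0 1;0 0 0 0 0 0 1"}}

```text
clock: 12.85
eef_pos: [486.6, -328.3, 56.0]
tcp_rot: [-3.14, 0.005, 0.003]
contact_force: [-11.1, -2.6, 6.6]
opening: 0.002
```

```bash
python3 arc.py
```

```text
tool th 1.5682587168657751 along 46.290108216945754 normal -18.288005445628837 (want 45,-19) [ 486.59458732 -328.2564486    56.02448596] [-11.0632724   -2.61153776   6.5973209 ]
```

Firm at the stop: -11 N, tool angle 1.57. I retreat away from the handle, up, and aside.

Call:
{"name": "apply_moves", "arguments": {"series": "-1 0 0 0 0 0 1;-1 0 0 0 0 0 1;0 0 -3 0 0 0 1;0 0 -3.5 0 0 0 1;0 0 -3.5 0 0 0 1;0 0 -3.5 0 0 0 1;0 0 -3.5 0 0 0 1;0 -3.5 0 0 0 0 1;0 -3.5 0 0 0 0 1;0 -3.5 0 0 0 0 1"}}

```text
clock: 13.68
eef_pos: [468.6, -222.9, 227.0]
tcp_rot: [3.141, -0.002, -0.0]
contact_force: [0.1, 0.2, 0.3]
opening: 0.001
```

Call:
{"name": "apply_moves", "arguments": {"series": "0 -3.5 0 0 0 0 1;0 -3.5 0 0 0 0 1;0 -3.5 0 0 0 0 1;0 -3.5 0 0 0 0 1;0 -3.5 0 0 0 0 1;0 -3.5 0 0 0 0 1;0 -3.5 0 0 0 0 1;0 -3.5 0 0 0 0 1;0 0 0 0 0 0 1;0 0 0 0 0 0 1"}}

```text
clock: 14.52
eef_pos: [468.4, 57.7, 226.2]
tcp_rot: [-3.141, -0.0, 0.005]
contact_force: [0.5, -0.1, 0.1]
opening: 0.001
```

```bash
python3 - <<'E'
from h import *
a=r.grab_frame("top")
cv2.imwrite("pics/t6.png",cv2.resize(a[120:345,190:380],None,fx=2.66,fy=2.66,interpolation=cv2.INTER_CUBIC))
E
```

```text
(no output)
```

View pics/t6.png

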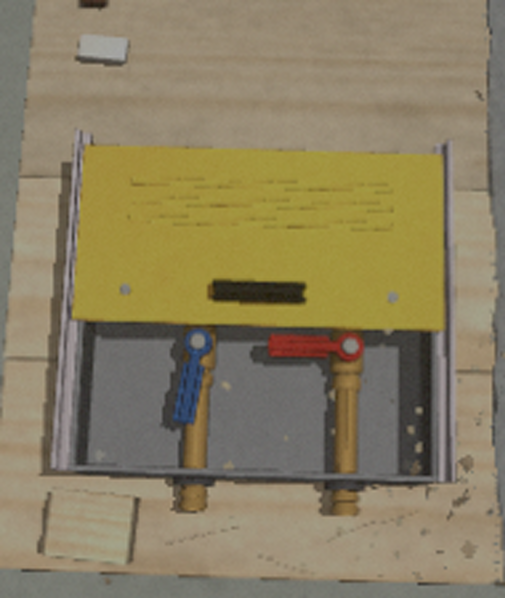

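Final top view: the cover is back with its front edge at rows 320–330. The red handle lies crosswise from hub (349,346) to tip (270,346). Blue is open from hub (198,341) to tip (184,422), and the eraser and offcut are where they were. A numeric check before handing in.

```bash
python3 - <<'E'
from h import *
f=lambda p:(np.array(p,float)+.5)/2.66+[189.5,119.5]
for h,t in(((349.5,346),(270,346)),((198,341),(184,422))):
    p=px2w("top",f([h]),56)[0];q=px2w("top",f([t]),51)[0];print(p,q,np.linalg.norm((p-q)[:2]),np.arctan2(q[1]-p[1],p[0]-q[0]))
c=px2w("top",f([(72,320),(443,330)]),69);print(c)
print(px2w("top",f([(103,49)]),12), px2w("top",f([(50,490),(137,496),(129,562),(43,556)]),45))
E
```

```text
[ 504.28530861 -373.79336825   56.        ] [ 503.33165856 -314.24449081   51.        ] 59.55651309555434 1.5547831192525872
[ 504.67623617 -260.05609409   56.        ] [ 444.30927117 -251.84881851   51.        ] 60.922326258884716 0.13512789574954634
[[ 515.33116692 -166.21352869   69.        ]
 [ 516.114923   -442.12023211   69.        ]]
[[ 758.97916281 -166.5506212    12.        ]] [[ 391.05344035 -154.09139935   45.        ]
 [ 389.13386561 -219.02804638   45.        ]
 [ 341.30977199 -215.52950251   45.        ]
 [ 343.04482836 -152.01513601   45.        ]]
```

```bash
python3 -c "
from rig import r
print(r.sense()['contact_force']); print(r.sign_off())"
```

```text
[ 0.1663852  -0.14698702 -0.58757233]
the job is handed in; nothing more can be done
None
```

The job is done and handed in at about 14.6 s of the 42 s allowed. I pushed the cover by its rib with closed fingertips to its stop, then pushed the red handle clockwise to its stop. I then moved the arm clear.

The last top-view checks, with nothing disagreeing:

| Item | Measured | Expected |
|---|---|---|
| Cover front edge | x ≈ 515.7 mm; force rose to about 8 N at the stop | x ≈ 516 mm at the end stop |
| Red handle | about 1.55 rad; force rose to about 11 N at the stop | over 1.45 rad |
| Blue handle | about 0.14 rad, never touched | under 0.35 rad |
| Eraser and offcut | within about 3 mm of the first picture, which is about the accuracy of my readings | within 30 mm |
| Contact force at hand-in | about 0.6 N, at noise level | robot touching nothing |

The handing-in call reports no verdict, so these are my own measurements.

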